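# Load the soaking box, fit its lid and clamp it with the wire bail clasp

## Task

The bite block has to soak: lay it in the basket of the steel soaking box, then set the lid squarely on the box with the lid's horn towards the clasp lever. Swing the wire bail up and over from the back so that its bar lies in the notch behind the horn, and press the raised clasp lever fully down in front until it goes over centre and stays locked. Do not knock over or shift the pump bottle, the small jar or the pliers.

Things in the scene. Friction and masses are not known exactly. Their poses are not given: they have to be found in the camera images.
- soak_box: Steel soaking box, held fast to the worktop by a suction foot (116 x 160 x 8 mm). Origin on the worktop under its centre; x to its back, y to its left, z up; its front, with the clasp lever, looks along -x, roughly to the robot. Outside 92 (x) x 150 (y) mm, walls 4 mm, open top, rim flange 98 x 156 mm at 70 mm height. The clasp turns on trunnions on its two ends.
- basket_floor (a point): Centre of the perforated basket floor inside the box, 36 mm above the worktop and 34 mm below the rim; inside 84 (x) x 142 (y) mm. Axes as the box.
- clasp_axis (a point): Point on the clasp lever's turning axis (along the box's y), midway between the trunnions, 40 mm above the worktop, over the box's origin.
- clasp_lever (a joint): Clasp lever about clasp_axis, rad: 0 raised in front (open), 1.152 fully down (locked). A U of 6 mm wire, arms at y = +-83 mm. Friction (0.08 N m) keeps it where it is left. With the bail in the notch, closing stretches the springy bail: about 3 N on the grip, hardest near 0.65 rad; past dead centre at 0.97 rad it snaps to its stop and stays.
- lever_grip (a point): Middle of the lever's front bar (along the box's y): a rubber sleeve 12 mm thick, 76 mm long, 86 mm from clasp_axis. Raised it is 58 mm in front of the axis and 64 mm above it; fully down 82 mm in front and 27 mm below (13 mm above the worktop). It can be pressed down from above all the way.
- bail_pivot (a point): Midway between the bail's two pivots (y = +-90 mm), on cranks of the lever 22 mm from clasp_axis. Lever raised: 17 mm in front of and 14 mm below clasp_axis; lever down: 5 mm behind and 21 mm below it.
- bail_swing (a joint): Wire bail about bail_pivot, relative to the lever, rad: 0 laid back behind the box (its legs then rise backwards at 22 degrees when the lever is raised), growing as it swings up and over to the front; about 1.05 with its bar over the notch of the seated lid, lever raised. It stays where it is left (0.035 N m friction).
- bail_wire: The bail wire, which carries bail_bar: a U of 6 mm wire, legs at y = +-90 mm outside the box's ends. Origin at bail_pivot, z along its legs to the bar.
- bail_bar (a point): Middle of the bail's top bar: 6 mm wire, straight for 150 mm along the box's y, 96 mm from bail_pivot. It can be pushed up and forward by a finger behind it, beside the lid's yoke. With the lever raised the bar passes 1 to 3 mm above the notch's rear lip and stops at the horn.
- lid: Loose steel lid, 98 (x) x 156 (y) x 69 mm, 0.35 kg. Origin under its plug's centre, x to its rear, z up. Rubber plug 72 x 130 mm, stepped to 78 x 136 mm at 7 mm; plate 10 to 18 mm; flange 78 x 34 mm to 23 mm; yoke 22 mm thick in y, x -28 to +24 mm to 38 mm, x -28 to +5 mm to 54 mm: grip it across y from above. Seated on the box its origin is 60 mm over the worktop, its x along the box's x.
- lid_notch (a point): Centre of the bail's bar when it rests in the lid's notch: 57 mm above and 5 mm in front (-x) of the lid's origin. The notch is in the top of the yoke (floor at 54 mm, 13 mm wide in x) between the horn in front and a low rear lip (55.5 mm). Axes as the lid.
- lid_horn (a point): Top of the lid's horn, at the front (-x) end of the yoke: 19.5 mm in front of the lid's centre, 69 mm above its origin, 16 mm long in x.
- bite_block: Loose bite block with a zigzag top, 16 (x) x 68 (y) x 19 (z) mm, lying on the worktop. Origin at the centre of its underside. It fits in the basket lengthwise or crosswise.
- pump_bottle: Pump bottle, 181 mm high, standing loose behind the box, left or right. Origin at its foot; it reaches 23 mm to -x, +x and -y, 35 mm to +y. Not to be disturbed.
- small_jar: Small round jar, 39 mm across, 38 mm high, standing loose behind the box on the other side. Origin at the centre of its foot. Not to be disturbed.
- pliers: Pliers, 122 x 35 x 9 mm, lying at the front edge of the worktop. Origin at the centre of the underside, x along their length. Not to be disturbed.

How it is judged:
By the outcome, as a careful person would: the job done as asked, in the order asked, and still so for the second after the job is handed in, with the robot touching nothing.
It also fails if it takes over 72 s, if anything falls off the work surface, if the arm or the gripper's body presses on something with over 40 N, if the wrist force passes 120 N, or if a joint passes its speed limit or range.

## Robot

A 6-joint arm with a two-finger parallel gripper is mounted at the origin on a cart in front of the work surface, level with it; the furniture and walls round the work are solid. World frame = base frame: x ahead of the robot, y to its left, z up, the work surface at z = 0. Lengths are in mm, angles in rad, forces in N, time in s.
With the tool pointing down it reaches from about 350 to 975 mm from the base axis. Payload 7.1 kg.
Tool frame: the origin (TCP) lies at the very end of the fingers, on their centre line; the grasp point (between the pads) lies 19 mm behind it (ctrl.grasp_offset is the distance from the TCP to the grasp point, in mm); z points along the fingers, y is the line along which they close (so a half turn about z gives the same grasp; the last joint's range is limited). The gripper opens to 88 mm and grips with 3 to 60 N. Pads are 20 mm wide; open, the fingers measure 115 mm over their backs; the gripper's body (75 mm by 178 mm) begins 61 mm behind the grasp point.
Start: joints at [1.119, 0.423, 1.63, -0, 1.089, -0.019], TCP at [262.101, 567.369, 222.675] pointing down, gripper open.
Joint ranges: [-3, 3], [-0.9, 2.11], [0.09, 2.58], [-1.31, 4.45], [0.11, 2.69], [-2.54, 2.54]. Speed limits (rad/s): [2.39, 2.39, 3.01, 3.14, 3.14, 3.14].

## Interface

Orientations are given as a rotation vector (axis times angle).
In Python, from workcell import ctrl, viewer, ticket, models gives the robot as it stands.
- The arm moves only by the tool play_rows, never from a script. Its arguments are lists of equal length, an entry for each row: "dp": the shift along the world's x, y, z in mm, a list of three; "yaw": the turn about the world's z in degrees. In form: {"dp": [[tx, ty, tz], ...], "yaw": [yaw, ...]}. A call has 1 to 8 rows; each row shifts and turns the commanded pose from where the row before left it; what a row does not reach is not made up. A row lasts 1/12 s, in which the tool goes at most 41.7 mm and 7.16 degrees, less where a joint would pass 70% of its speed; a pose out of reach is approached as far as the arm can. A call is refused whole if a number of a shift passes 41.7 or a number of a turn 7.16, either way. A call with a gripper value outside its range is refused whole. "gripper" is the closure, from 0 (fully open) to 1 (shut), set as the call begins (left out, the last holds). The fingers move at their own pace and stop on an object; the grip force is fixed at half the most. Time passes only in rows, so rows that do not move let the fingers close. It gives the time, the measured TCP pose, the force, the opening and the grip force at its end, in the units of the state.
- ctrl.get_obs(): the state, without advancing time (a new reading comes with each control period).
- viewer.get_image(name): name is "scene" or "top" or "wrist"; returns a dict with "pixels" (480x640x3 uint8, red, green, blue), "range_z" (480x640 float32, mm along the optical axis (not along the pixel's ray), 0 where there is no reading), "fx", "fy", "cx", "cy" (pixels), "dist_coeffs" ([k1, k2, p1, p2, k3] as OpenCV has them; the pictures are not rectified), "T" (4x4, takes a point from camera to world coordinates); the wrist camera has in their place "hand_eye" (4x4, takes a point from camera to tool coordinates, whose origin is the TCP and whose axes are the flange's). Camera axes: x right, y up, looking along -z (the intrinsics and any distortion apply to the point x, -y, -z); pixel columns grow to the right and rows downward; lengths in mm; the calibration is good to about 2 mm. A picture is of the moment at which its call begins: read the wrist's pose just before it.
- ticket.close_job(): hands the job in; it is judged then, once.
Trained networks look in a picture, given as the dict that the camera call returned (one of the last four; its "shot" number tells which), for a name from the list of things; names that differ only in an ending like _2 or _b are one class to them, and where a whole thing is asked for, a point or a joint stands for the part that bears it (a point fixed in the world has none). Each returns a list of dicts, best first, with "conf" (0 to 1); they miss things now and then, are a little off and sometimes report something else, mostly with a low value. They report only what shows in the picture. A call takes as long as a camera call.
- models.look_for(picture, name): "bbox" ([centre column, centre row, width, height] in pixels, round what is visible of it).
- models.landmark_of(picture, name): "location" ([column, row] in pixels: a listed point, or the origin of a listed thing).
The state is a dict: "t": time; "qpos": joint angles; "qvel": joint speeds; "joint_torque": joint torques, N m; "ee_pos": TCP position; "orientation": TCP orientation; "ft_force": force on the tool from outside, world axes, zero at the start; "moment": the same for the moment, N m; "width": finger opening in mm; "grasp_force": force on a finger pad.
Only numpy, scipy, OpenCV 4.12 (cv2) and the standard library are available. Lean on these libraries where they do the work, as an engineer would, in place of code of your own. Each camera call takes 0.05 s, during which the arm holds its last target. There are 200 camera calls.

## Working session

There is one attempt and no reset: what is moved stays moved. The work goes in short steps, Python scripts to look and compute and a tool call to move; the robot and the scene stay as the last step left them, time stands still between calls to the robot, and variables do not carry over. Pictures are saved under pics/ and viewed, at most 10 in all, crops included, and the job is handed in when it is done.

Besides the shell and the picture viewer there is one more tool, called as name(argument=value, ...), one argument or row to a line, values as JSON. play_rows: Moves the arm, as the interface text tells. Its arguments: {"type":"object","properties":{"dp":{"type":"array"},"yaw":{"type":"array"},"gripper":{"type":"number"}},"required":["dp","yaw"]}

```bash
mkdir -p pics; cat > h.py <<'E'
import numpy as np, cv2
from scipy.spatial.transform import Rotation as R
from workcell import ctrl, viewer, ticket, models
def shot(n):
    o=ctrl.get_obs(); im=viewer.get_image(n)
    if 'T' not in im:
        T=np.eye(4);T[:3,:3]=R.from_rotvec(o['orientation']).as_matrix();T[:3,3]=o['ee_pos']
        im['Tw']=T@np.array(im['hand_eye'])
    else: im['Tw']=np.array(im['T'])
    return im
def ray(im,uv):
    K=np.array([[im['fx'],0,im['cx']],[0,im['fy'],im['cy']],[0,0,1]])
    p=cv2.undistortPoints(np.array([[uv]],float),K,np.array(im['dist_coeffs']))[0,0]
    return np.array([p[0],-p[1],-1.])
def at_z(im,uv,z):
    d=im['Tw'][:3,:3]@ray(im,uv);c=im['Tw'][:3,3]
    return c+d*(z-c[2])/d[2]
def depth(im,uv):
    u,v=int(round(uv[0])),int(round(uv[1]))
    w=im['range_z'][max(v-1,0):v+2,max(u-1,0):u+2];w=w[w>0]
    if len(w)==0:return None
    return (im['Tw']@np.append(ray(im,uv)*np.median(w),1))[:3]
def cloud(im):
    v,u=np.mgrid[0:480,0:640];K=np.array([[im['fx'],0,im['cx']],[0,im['fy'],im['cy']],[0,0,1]])
    p=cv2.undistortPoints(np.stack([u,v],-1).reshape(-1,1,2).astype(float),K,np.array(im['dist_coeffs']))[:,0]
    z=im['range_z'].reshape(-1);P=np.stack([p[:,0]*z,-p[:,1]*z,-z],1)
    W=P@im['Tw'][:3,:3].T+im['Tw'][:3,3];W[z<=0]=np.nan
    return W.reshape(480,640,3)
def save(im,n,crop=None,s=1):
    a=cv2.cvtColor(np.array(im['pixels']),cv2.COLOR_RGB2BGR)
    if crop:a=a[crop[1]:crop[3],crop[0]:crop[2]]
    cv2.imwrite('pics/'+n,cv2.resize(a,None,fx=s,fy=s) if s!=1 else a)
E
cat > a.py <<'E'
from h import *
np.set_printoptions(precision=1,suppress=True)
for c in ['top','scene']:
    im=shot(c);save(im,c+'0.png');print(c,im['Tw'][:3,3])
    for n in ['soak_box','lid','lid_notch','lid_horn','bite_block','lever_grip','bail_bar','pump_bottle','small_jar','pliers','basket_floor']:
        l=models.landmark_of(im,n);b=models.look_for(im,n)
        for q in l[:1]:print(n,q['conf'],np.array(q['location']),depth(im,q['location']),'bb',b[0]['bbox'] if b else None)
        if not l:print(n,'none')
print(ctrl.get_obs())
E
python3 a.py
```

```text
top [ 406.6   67.1 1149. ]
soak_box 0.7 [343.5 234. ] [539.8  45.8  37. ] bb [342.4, 227.8, 92.3, 68.5]
lid 0.78 [471.8 287. ] [ 423.5 -206.3   53. ] bb [470.9, 285.0, 79.0, 54.7]
lid_notch 0.84 [475.9 281.2] [ 434.7 -214.6   55. ] bb [472.1, 282.5, 84.5, 53.4]
lid_horn 0.64 [483.  294.7] [ 407.7 -236.3   20.1] bb [474.0, 281.5, 76.6, 55.4]
bite_block 0.5 [212.3 292.4] [428.3 322.8  15. ] bb [208.5, 295.0, 23.4, 23.0]
lever_grip 0.97 [341.3 258.6] [484.1  52.9 105.5] bb [341.6, 226.8, 90.2, 65.8]
bail_bar 0.76 [338.3 194.7] [616.2  54.3  69.9] bb [345.0, 215.4, 91.6, 46.1]
pump_bottle 0.92 [383.6 179.8] [642.8 -37.8  74.4] bb [383.2, 168.4, 33.2, 44.1]
small_jar 0.7 [302.7 179.5] [656.6 127.1  39.9] bb [302.9, 178.6, 17.4, 18.2]
pliers 0.96 [319.1 314.7] [375.6 101.7   1.1] bb [321.4, 314.9, 16.9, 54.8]
basket_floor none
scene [-100.4  482.8  616.8]
soak_box 0.82 [313.2 270.8] [504.2  86.9  50.8] bb [315.0, 259.7, 98.3, 79.2]
lid 0.74 [436.9 257. ] [ 420.9 -198.6   18.6] bb [439.1, 253.8, 78.2, 38.3]
lid_notch 0.63 [441.  239.7] [ 429.8 -213.5   55.9] bb [437.7, 254.4, 79.4, 37.6]
li
[... 290 characters left out ...]
01.7, 243.9, 68.0, 48.1]
pump_bottle 0.68 [321.6 238.1] [590.3   6.4  54.9] bb None
small_jar 0.61 [261.5 258.5] [649.7 134.3  13.6] bb [261.2, 253.0, 18.6, 18.2]
pliers 0.8 [344.9 325.2] [381.1  95.1  -0.6] bb [343.1, 323.2, 38.0, 40.0]
basket_floor 0.87 [316.9 258.9] [552.5  45.1  34.7] bb [314.7, 260.9, 95.8, 73.5]
{'t': 2.3, 'qpos': array([ 1.1,  0.4,  1.6, -0. ,  1.1, -0. ]), 'qvel': array([-0.,  0.,  0., -0., -0.,  0.]), 'joint_torque': array([  0. , -54.5, -27.4,   0.1,   0. ,  -0. ]), 'ee_pos': array([262.1, 567.4, 222.7]), 'orientation': array([ 0.7,  3.1, -0. ]), 'ft_force': array([-0. ,  0.5,  0.2]), 'moment': array([ 0.,  0., -0.]), 'grasp_force': 0.0, 'width': 87.85930045219166}
```

```bash
cat > b.py <<'E'
from h import *
np.set_printoptions(precision=1,suppress=True)
im=shot('top');save(im,'top1.png',(180,150,540,350),2.2)
W=cloud(im);H=W[...,2]
def rect(mask,name):
    p=W[mask][:,:2].astype(np.float32);r=cv2.minAreaRect(p);print(name,len(p),np.array(r[0]),np.array(r[1]),r[2],'med',np.median(p,0))
v,u=np.mgrid[0:480,0:640]
def box(a,b,c,d):return (u>=a)&(u<c)&(v>=b)&(v<d)
rect(box(195,275,230,315)&(H>6),'block')
rect(box(425,250,520,320)&(H>7),'lid')
rect(box(425,250,520,320)&(H>30),'yoke>30')
rect(box(425,250,520,320)&(H>62),'horn')
rect(box(280,205,400,250)&(H>62)&(H<78),'rim')
rect(box(310,250,375,270)&(H>90)&(H<115),'grip')
np.save('W.npy',W)
print(R.from_rotvec(ctrl.get_obs()['orientation']).as_matrix(), ctrl.get_obs()['t'])
E
python3 b.py
```

```text
block 268 [429.  332.5] [38.6 68.4] 31.114917755126953 med [429.4 331. ]
lid 3626 [ 445.9 -227.4] [173.9 124.4] 83.12887573242188 med [ 433.6 -212. ]
yoke>30 346 [ 462.7 -247.7] [ 44.6 139. ] 44.20344161987305 med [ 429.2 -213.1]
horn 95 [ 415.2 -213.5] [21.4 15.8] 88.50210571289062 med [ 414.9 -212.4]
rim 670 [550.9  48.9] [182.4  90.5] 88.19913482666016 med [578.1  49.5]
grip 317 [487.1  51.4] [123.9  12.1] 88.81834411621094 med [486.1  49.6]
[[-0.9  0.4 -0. ]
 [ 0.4  0.9  0. ]
 [ 0.   0.  -1. ]] 2.35
```

View pics/top1.png

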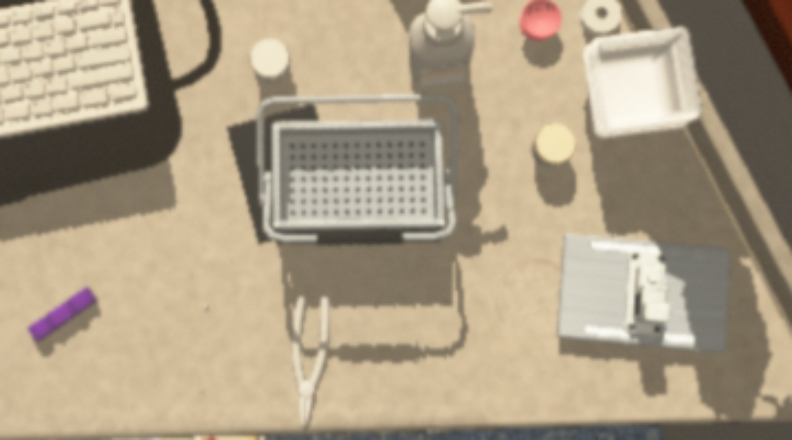

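play_rows(
  dp=[
    [21,-29.4,-5],
    [21,-29.4,-5],
    [21,-29.4,-5],
    [21,-29.4,-5],
    [21,-29.4,-5],
    [21,-29.4,-5],
    [21,-29.4,-5],
    [20,-29.2,-5],
  ],
  yaw=[-4,-4,-4,-4,-4,-4,-4,-4],
)

```text
t: 3.02
ee_pos: [430.0, 330.9, 182.7]
orientation: [1.499, 2.761, 0.001]
ft_force: [-0.5, 0.0, 0.3]
width: 87.9
grasp_force: 0.0
```

```bash
cat > c.py <<'E'
from h import *
np.set_printoptions(precision=1,suppress=True)
W=np.load('W.npy')
p=W[(W[...,2]>20)&(W[...,1]>170)&(W[...,0]>500)&(W[...,1]<320)];print('case',p[:,1].min(),p[:,2].max(),p[:,0].min())
for n,a in [('bottle',(-90,10)),('jar',(100,150))]:
    q=W[(W[...,2]>15)&(W[...,1]>a[0])&(W[...,1]<a[1])&(W[...,0]>635)&(W[...,0]<740)]
    print(n,np.percentile(q,[2,50,98],axis=0))
im=shot('wrist');save(im,'w1.png');o=ctrl.get_obs();print(o['ee_pos'],o['t'],im['hand_eye'])
Rm=R.from_rotvec(o['orientation']).as_matrix();print('tooly ang',np.degrees(np.arctan2(Rm[1,1],Rm[0,1])))
W=cloud(im);m=(W[...,2]>8)&(W[...,2]<25)&(np.hypot(W[...,0]-429,W[...,1]-332)<50)
if m.sum()>20:
    p=W[m][:,:2].astype(np.float32);r=cv2.minAreaRect(p);print(m.sum(),r,np.median(p,0));c=np.cov(p.T);e,V=np.linalg.eigh(c);print('long ang',np.degrees(np.arctan2(V[1,1],V[0,1])),p.mean(0),np.sqrt(12*e))
l=models.landmark_of(im,'bite_block')
for q in l[:2]:print(q,at_z(im,q['location'],0))
E
python3 c.py
```

```text
case 170.0294778367744 328.83096950720426 548.7556026533744
bottle [[638.3 -58.4  21. ]
 [655.  -27.2 117.1]
 [738.   -1.7 181.4]]
jar [[646.7 110.2  20.7]
 [663.2 127.9  38.2]
 [681.  145.3  42.8]]
[432.2 326.5 181.7] 3.0667 [[  -0.     1.     0.2   64.9]
 [   1.     0.     0.     0.2]
 [   0.     0.2   -1.  -162.2]
 [   0.     0.     0.     1. ]]
tooly ang 32.64923196412109
1138 ((430.3406982421875, 331.6855163574219), (15.759450912475586, 67.2591552734375), 33.20454406738281) [429.5 333.2]
long ang 123.60712072027066 [429.9 332.7] [16.1 67.9]
{'location': [319.2, 225.0], 'conf': 0.65} [430.6 331.7   0. ]
```

View pics/w1.png

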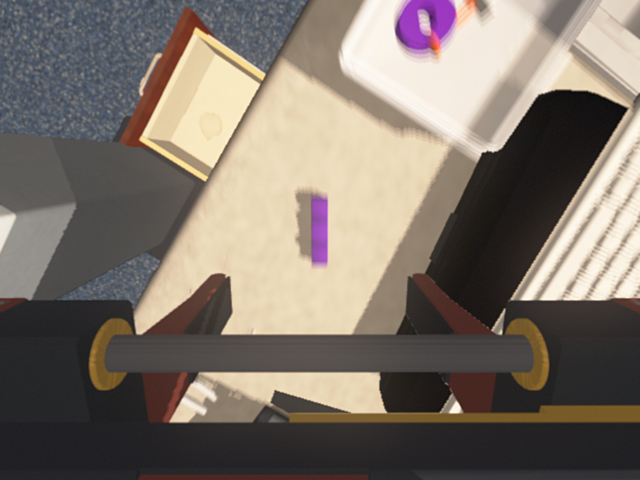

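```bash
cat > d.py <<'E'
from h import *
np.set_printoptions(precision=1,suppress=True)
for c in ['top','scene']:
    W=cloud(shot(c)).reshape(-1,3);W=W[W[:,2]>40]
    a=np.radians(33);d=W[:,:2]-[430,332];ty=d@[np.cos(a),np.sin(a)];tx=d@[-np.sin(a),np.cos(a)]
    for z in (40,80,150):
        m=(abs(tx)<50)&(ty>25)&(ty<250)&(W[:,2]>z);print(c,z,ty[m].min() if m.any() else None)
    for z in (60,120,200,300):
        m=(W[:,2]>z)&(W[:,0]>450)&(W[:,0]<700)&(W[:,1]>150)&(W[:,1]<330)
        print('case>',z,[ (x,W[m&(abs(W[:,0]-x)<10),1].min().round() if (m&(abs(W[:,0]-x)<10)).any() else None) for x in (480,520,560,600,640,680)])
o=ctrl.get_obs();print(o['ee_pos'],o['orientation'],o['t'])
E
python3 d.py
```

```text
top 40 25.00142960490123
top 80 25.00142960490123
top 150 25.00142960490123
case> 60 [(480, np.float64(281.0)), (520, None), (560, np.float64(239.0)), (600, np.float64(217.0)), (640, np.float64(188.0)), (680, np.float64(174.0))]
case> 120 [(480, np.float64(281.0)), (520, None), (560, None), (600, None), (640, None), (680, None)]
case> 200 [(480, np.float64(281.0)), (520, None), (560, None), (600, None), (640, None), (680, None)]
case> 300 [(480, np.float64(281.0)), (520, None), (560, None), (600, None), (640, None), (680, None)]
scene 40 25.049912196090602
scene 80 25.049912196090602
scene 150 25.049912196090602
case> 60 [(480, None), (520, None), (560, np.float64(252.0)), (600, np.float64(238.0)), (640, np.float64(250.0)), (680, np.float64(251.0))]
case> 120 [(480, None), (520, None), (560, None), (600, None), (640, None), (680, None)]
case> 200 [(480, None), (520, None), (560, None), (600, None), (640, None), (680, None)]
case> 300 [(480, None), (520, None), (560, None), (600, None), (640, None), (680, None)]
[429.6 331.8 182.7] [-1.5 -2.8 -0. ] 3.2167
```

```bash
cat > e.py <<'E'
from h import *
np.set_printoptions(precision=1,suppress=True)
W=np.load('W.npy').reshape(-1,3);W=W[W[:,2]>25]
for ang in (33,213-0):
    a=np.radians(ang);d=W[:,:2]-[430,332];ty=d@[np.cos(a),np.sin(a)];tx=d@[-np.sin(a),np.cos(a)]
    m=(abs(tx)<42)&(ty>15)&(ty<140);
    for z in (25,60,80,100):
        k=m&(W[:,2]>z);print(ang,z,k.sum(),ty[k].min() if k.any() else None)
print(np.percentile(W[(W[:,1]>200)&(W[:,1]<330)&(W[:,0]>560),2],[50,90,99]))
for y in (360,380,400,420):
    m=(abs(W[:,1]-y)<6)&(W[:,0]>440);print(y,W[m][:,0].min(),W[m&(W[:,2]>75)][:,0].min())
E
python3 e.py
```

```text
33 25 545 106.10073514932279
33 60 346 109.24199463718999
33 80 0 None
33 100 0 None
213 25 0 None
213 60 0 None
213 80 0 None
213 100 0 None
[ 90.8 306.3 312.5]
360 538.4920112162221 550.9265838984562
380 534.0888101103934 543.6869255658445
400 530.1598712812199 540.2820087250445
420 525.476982609812 534.6689243463276
```

play_rows(
  dp=[
    [0.5,0.2,-30],
    [0,0,-38],
    [0,0,-38],
    [0,0,-38],
    [0,0,-34.5],
    [0,0,0],
    [0,0,0],
  ],
  yaw=[0.5,0,0,0,0,0,0],
  gripper=0.3,
)

```text
t: 3.8
ee_pos: [428.8, 334.1, 3.2]
orientation: [-1.478, -2.772, 0.001]
ft_force: [-0.3, 0.2, 0.8]
width: 61.1
grasp_force: 0.0
```

play_rows(
  dp=[
    [0,0,0],
    [0,0,0],
    [0,0,0],
    [0,0,0],
    [0,0,0],
    [0,0,0],
  ],
  yaw=[0,0,0,0,0,0],
  gripper=1,
)

```text
t: 4.3
ee_pos: [429.7, 332.7, 4.5]
orientation: [1.482, 2.77, 0.001]
ft_force: [-0.5, 0.0, -0.1]
width: 25.1
grasp_force: 0.0
```

play_rows(
  dp=[
    [0,0,0],
    [0,0,0],
    [0,0,0],
    [0,0,30],
    [0,0,41],
    [0,0,41],
    [0,-10,39],
    [5,-20,33],
  ],
  yaw=[0,0,0,0,0,0,0,-4],
)

```text
t: 4.97
ee_pos: [434.6, 303.6, 190.8]
orientation: [1.575, 2.718, 0.003]
ft_force: [1.2, 0.7, 0.0]
width: 15.7
grasp_force: 30.0
```

play_rows(
  dp=[
    [14,-37,0],
    [14,-37,0],
    [14,-37,0],
    [14,-37,0],
    [14,-37,0],
    [14,-37,0],
    [14,-37,0],
    [10,-15,0],
  ],
  yaw=[-4,-4,-4,-4,-4,-4,-3,-3],
)

```text
t: 5.63
ee_pos: [543.2, 24.6, 188.2]
orientation: [2.232, 2.209, -0.001]
ft_force: [-0.1, 0.8, -1.2]
width: 15.9
grasp_force: 30.0
```

play_rows(
  dp=[
    [0,0,0],
    [0,0,0],
  ],
  yaw=[0,0],
)

```text
t: 5.8
ee_pos: [542.5, 27.8, 187.9]
orientation: [-2.228, -2.214, 0.0]
ft_force: [-0.3, -0.0, 0.6]
width: 15.6
grasp_force: 30.0
```

```bash
cat > f.py <<'E'
from h import *
import sys
np.set_printoptions(precision=1,suppress=True)
im=shot('wrist');save(im,sys.argv[1]);o=ctrl.get_obs();print(o['ee_pos'],o['t'],o['width'],o['grasp_force'])
Rm=R.from_rotvec(o['orientation']).as_matrix();print('tooly ang',np.degrees(np.arctan2(Rm[1,1],Rm[0,1])))
for n,z in [('soak_box',0),('basket_floor',36),('lever_grip',104),('bail_bar',62),('clasp_axis',40),('bite_block',None)]:
    for q in models.landmark_of(im,n)[:1]:
        print(n,q['conf'],q['location'],at_z(im,q['location'],z) if z is not None else '',depth(im,q['location']))
W=cloud(im);np.save('Ww.npy',W)
E
python3 f.py w2.png
```

```text
[542.   28.7 187.9] 5.85 15.679774511576428 30.0
tooly ang -0.2763941223936333
soak_box 0.79 [325.0, 208.0] [549.6  45.    0. ] [549.   49.9  36.1]
basket_floor 0.84 [325.7, 212.7] [549.6  45.6  36. ] [549.6  45.7  36.6]
lever_grip 0.93 [245.5, 222.8] [490.4  48.9 104. ] [490.7  49.2 105.6]
bail_bar 0.77 [406.4, 222.1] [617.3  41.   62. ] [615.6  42.2  68.4]
clasp_axis 0.62 [324.4, 208.9] [548.4  49.7  40. ] [548.4  49.2  36.5]
bite_block 0.96 [320.4, 288.7]  [544.   35.7 201.7]
```

View pics/w2.png

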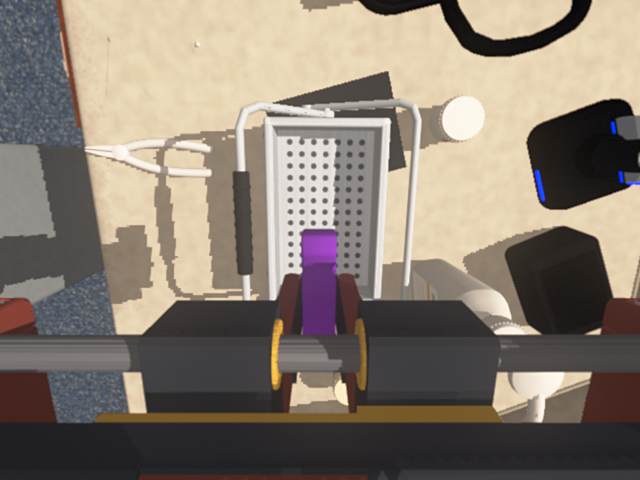

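play_rows(
  dp=[
    [3.5,13,-20],
    [3.5,13,-30],
    [0,0,-35],
    [0,0,-30],
    [0,0,-22],
    [0,0,-10],
    [0,0,0],
    [0,0,0],
  ],
  yaw=[0,0,0,0,0,0,0,0],
)

```text
t: 6.82
ee_pos: [549.5, 55.0, 41.0]
orientation: [-2.226, -2.216, 0.001]
ft_force: [0.6, 0.2, 0.6]
width: 16.1
grasp_force: 30.0
```

```bash
cat > g.py <<'E'
from h import *
np.set_printoptions(precision=2,suppress=True)
W=np.load('Ww.npy')
H=W[...,2]
m=(H>64)&(H<76)&(W[...,1]>70)&(W[...,1]<135)&(W[...,0]>490)&(W[...,0]<606)
P=W[m]
xs=P[:,0]
for lo,hi in [(490,520),(580,606)]:
    ys=np.arange(72,118,5);L=[];
    for y in ys:
        q=P[(abs(P[:,1]-y)<3)&(xs>lo)&(xs<hi)]
        if len(q)>3:L.append((y,q[:,0].min(),q[:,0].max(),np.median(q[:,2])))
    L=np.array(L);print(L)
    print('slope deg',np.degrees(np.arctan(np.polyfit(L[:,0],L[:,1 if lo<500 else 2],1)[0])))
q=P[(xs>515)&(xs<585)];print('left rim',np.percentile(q[:,1],[1,50,99]))
for name,zr,xr in [('grip',(95,115),(470,505)),('bar',(55,75),(608,630))]:
    k=(H>zr[0])&(H<zr[1])&(W[...,0]>xr[0])&(W[...,0]<xr[1])&(W[...,1]<110)&(W[...,1]>40);q=W[k];print(name,np.median(q,0),'slope',np.degrees(np.arctan(np.polyfit(q[:,1],q[:,0],1)[0])))
E
python3 g.py
```

```text
[[ 72.   499.94 507.16  69.72]
 [ 77.   500.1  507.17  69.95]
 [ 82.   500.51 507.22  70.05]
 [ 87.   500.8  507.35  69.91]
 [ 92.   501.06 507.5   69.93]
 [ 97.   500.48 507.54  69.94]
 [102.   500.56 507.57  69.9 ]
 [107.   500.79 507.75  69.72]
 [112.   501.06 507.79  69.75]
 [117.   501.3  519.37  69.79]]
slope deg 1.324874805036441
[[ 72.   590.87 597.61  69.7 ]
 [ 77.   590.92 598.32  70.06]
 [ 82.   591.12 598.32  69.76]
 [ 87.   591.13 597.7   69.81]
 [ 92.   591.13 598.55  69.79]
 [ 97.   591.3  598.43  69.58]
 [102.   591.32 598.18  70.  ]
 [107.   591.3  598.59  69.68]
 [112.   591.61 598.33  69.68]
 [117.   580.01 598.81  69.73]]
slope deg 0.9371084186593299
left rim [117.07 121.23 132.19]
grip [489.29  69.91 105.4 ] slope 0.46048639577878053
bar [617.84  76.49  71.38] slope 0.948862589130026
```

play_rows(
  dp=[
    [0,0,-0.5],
    [0,0,0],
    [0,0,0],
    [0,0,0],
    [0,0,15],
    [0,0,35],
    [0,0,41],
    [0,0,41],
  ],
  yaw=[0,0,0,0,0,0,0,0],
  gripper=0.65,
)

```text
t: 7.48
ee_pos: [548.8, 54.4, 173.8]
orientation: [-2.227, -2.215, 0.002]
ft_force: [0.9, 0.8, -0.6]
width: 31.0
grasp_force: 0.0
```

play_rows(
  dp=[
    [-10,-20,8],
    [-11,-20,8],
    [-11,-20,0],
    [-11,-20,0],
    [-11,-20,0],
    [-11,-20,0],
    [-11,-20,0],
    [-11,-20,0],
  ],
  yaw=[-7,-7,-7,-7,-7,-7,-7,-7],
  gripper=0.2,
)

```text
t: 8.15
ee_pos: [462.0, -106.3, 189.1]
orientation: [3.009, 0.902, 0.001]
ft_force: [-0.1, -1.2, -0.7]
width: 70.2
grasp_force: 0.0
```

play_rows(
  dp=[
    [-12,-20,0],
    [-12,-20,0],
    [-12,-20,0],
    [-12,-20,0],
    [-14,-27,0],
    [0,0,0],
    [0,0,0],
  ],
  yaw=[-7,-7,-7,-7,-5,0,0],
)

```text
t: 8.73
ee_pos: [400.1, -213.4, 189.0]
orientation: [3.141, 0.016, 0.001]
ft_force: [1.2, -0.1, -0.0]
width: 70.4
grasp_force: 0.0
```

```bash
cat > k.py <<'E'
from h import *
np.set_printoptions(precision=1,suppress=True)
im=shot('wrist');save(im,'w3.png');o=ctrl.get_obs();print(o['ee_pos'],o['t'],o['qpos'])
Rm=R.from_rotvec(o['orientation']).as_matrix();print('tooly ang',np.degrees(np.arctan2(Rm[1,1],Rm[0,1])))
for n,z in [('lid',0),('lid_notch',57),('lid_horn',69)]:
    for q in models.landmark_of(im,n)[:1]:
        print(n,q['conf'],q['location'],at_z(im,q['location'],z),depth(im,q['location']))
W=cloud(im);np.save('Wl.npy',W);H=W[...,2]
near=np.hypot(W[...,0]-432,W[...,1]+213)<115
for a,b in [(14,20),(20.5,25),(33,41),(51,57),(64,73)]:
    p=W[near&(H>a)&(H<b)]
    if len(p)<20:continue
    r=cv2.minAreaRect(p[:,:2].astype(np.float32));print(a,b,len(p),np.array(r[0]),np.array(r[1]),r[2],np.median(p,0))
E
python3 k.py
```

```text
[ 400.5 -212.7  189. ] 8.7833 [-0.5  0.2  2.   0.   0.9  1. ]
tooly ang -89.33107001769841
lid 0.89 [323.0, 191.0] [ 435.5 -218.1    0. ] [ 440.3 -217.3   54.2]
lid_notch 0.72 [325.5, 206.5] [ 427.4 -219.6   57. ] [ 427.  -219.7   54.2]
lid_horn 0.66 [321.3, 225.5] [ 413.2 -216.1   69. ] [ 413.2 -216.1   69.3]
14 20 13309 [ 434.7 -219.1] [156.2  98.1] 82.98696899414062 [ 437.7 -215.4   18.1]
20.5 25 1298 [ 434.9 -221. ] [138.2  85.1] 85.53590393066406 [ 455.1 -219.2   23. ]
33 41 455 [ 445.5 -220.3] [22.2 26.3] 83.2232666015625 [ 450.4 -220.9   37.9]
51 57 513 [ 431.3 -218.7] [21.9 18.2] 83.47793579101562 [ 431.7 -218.4   54.2]
64 73 497 [ 415.5 -216.8] [21.8 16. ] 82.96524810791016 [ 416.1 -216.7   68.9]
```

View pics/w3.png

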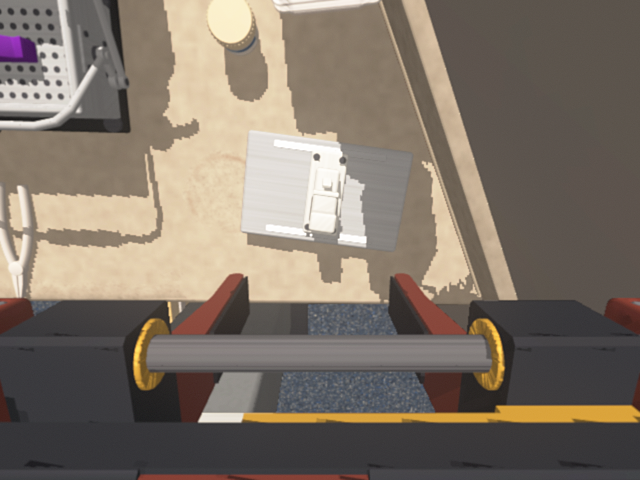

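play_rows(
  dp=[
    [13,-2.6,-10],
    [13.3,-2.6,-20],
    [0,0,-38],
    [0,0,-38],
    [0,0,-34],
    [0,0,-22],
    [0,0,0],
    [0,0,0],
  ],
  yaw=[-4,-3.6,0,0,0,0,0,0],
)

```text
t: 9.6
ee_pos: [426.6, -216.5, 26.0]
orientation: [-3.135, 0.186, 0.004]
ft_force: [-0.5, -0.4, 0.6]
width: 70.2
grasp_force: 0.0
```

play_rows(
  dp=[
    [0,0,0],
    [0,0,0],
    [0,0,0],
    [0,0,0],
    [0,0,0],
    [0,0,0],
    [0,0,0],
    [0,0,0],
  ],
  yaw=[0,0,0,0,0,0,0,0],
  gripper=1,
)

```text
t: 10.27
ee_pos: [427.0, -217.7, 26.9]
orientation: [3.136, -0.189, 0.0]
ft_force: [-1.6, -0.2, 5.0]
width: 21.6
grasp_force: 30.0
```

play_rows(
  dp=[
    [0,0,0],
    [0,0,0],
  ],
  yaw=[0,0],
)

```text
t: 10.43
ee_pos: [427.0, -217.7, 26.9]
orientation: [3.136, -0.189, 0.0]
ft_force: [-1.5, -0.5, 5.4]
width: 21.8
grasp_force: 30.0
```

play_rows(
  dp=[
    [0,0,20],
    [0,0,38],
    [0,0,38],
    [0,15,36],
    [-3,30,26],
    [-4,38,15],
    [-4,38,0],
    [-4,38,0],
  ],
  yaw=[0,0,0,1,1,1,1,1],
)

```text
t: 11.1
ee_pos: [411.7, -57.4, 200.5]
orientation: [3.141, -0.053, 0.003]
ft_force: [-0.2, 0.4, -2.4]
width: 21.8
grasp_force: 30.0
```

play_rows(
  dp=[
    [-4,38,0],
    [-4,35,0],
    [-4,26,0],
    [0,6,0],
    [0,0,0],
    [0,0,0],
    [0,0,0],
  ],
  yaw=[1,0,0,0,0,0,0],
)

```text
t: 11.68
ee_pos: [399.9, 45.6, 199.4]
orientation: [3.141, -0.026, -0.001]
ft_force: [0.9, -0.1, -3.4]
width: 21.5
grasp_force: 30.0
```

```bash
cat > m.py <<'E'
from h import *
np.set_printoptions(precision=1,suppress=True)
im=shot('wrist');save(im,'w4.png');o=ctrl.get_obs();print(o['ee_pos'],o['t'],o['width'],o['grasp_force'])
Rm=R.from_rotvec(o['orientation']).as_matrix();print('tooly ang',np.degrees(np.arctan2(Rm[1,1],Rm[0,1])))
for n,z in [('soak_box',0),('basket_floor',36),('lever_grip',104),('bail_bar',62),('clasp_axis',40),('lid_notch',None),('lid_horn',None)]:
    for q in models.landmark_of(im,n)[:1]:
        print(n,q['conf'],q['location'],at_z(im,q['location'],z) if z is not None else '',depth(im,q['location']))
W=cloud(im);np.save('Wb.npy',W);H=W[...,2]
X,Y=W[...,0],W[...,1]
m=(H>66.5)&(H<72.5)&(X>490)&(X<606)&(abs(Y-46)<82)
p=W[m][:,:2].astype(np.float32);r=cv2.minAreaRect(p);print('rim',len(p),np.array(r[0]),np.array(r[1]),r[2])
for x in (520,540,560,580):
    k=m&(abs(X-x)<4);y=np.sort(Y[k]);L=y[y>46];Q=y[y<46];print(x,len(L),len(Q),np.percentile(L,[3,97]) if len(L) else '',np.percentile(Q,[3,97]) if len(Q) else '')
for y in (-10,10,46,80,105):
    k=m&(abs(Y-y)<4);a=np.sort(X[k]);f=a[a<549];b=a[a>549];print('y',y,f[[0,-1]] if len(f) else '',b[[0,-1]] if len(b) else '')
k=(H>90)&(H<115)&(X>470)&(X<505)&(abs(Y-46)<40);q=W[k];print('grip',len(q),np.median(q,0) if len(q) else '')
k=(H>50)&(H<80)&(X>608)&(X<632)&(abs(Y-46)<60);q=W[k];print('bar',len(q),np.median(q,0),H[k].max(),np.polyfit(q[:,1],q[:,0],1))
E
python3 m.py
```

```text
[400.   45.4 199.5] 11.7333 21.86700740180664 29.99869484687224
tooly ang -90.96932955056987
soak_box 0.23 [318.6, 315.9] [293.3  46.8   0. ] [402.1  45.  227.1]
basket_floor 0.97 [313.2, 58.7] [549.7  47.1  36. ] [546.   47.   50.7]
lever_grip 0.79 [310.7, 126.5] [488.8  49.1 104. ] [488.5  49.1 106.5]
clasp_axis 0.72 [313.7, 58.9] [548.5  46.6  40. ] [546.   46.6  49.9]
lid_notch 0.87 [317.6, 317.7]  [401.1  45.4 226.8]
lid_horn 0.8 [318.8, 365.8]  [424.   44.6 296.9]
rim 4044 [540.3  45.7] [164.   82.1] 88.73918914794922
520 118 139 [117.9 127.5] [-35.2 -24.1]
540 109 107 [117.6 124.3] [-30.9 -24.4]
560 119 118 [117.2 123.7] [-31.4 -24.8]
580 93 57 [116.9 123.6] [-32.2 -24.9]
y -10 [498.7 505.7] 
y 10 [499.1 506. ] 
y 46 [499.5 506.5] 
y 80 [500.3 507. ] 
y 105 [500.6 507.5] 
grip 1914 [487.5  46.8 105.9]
  return _methods._mean(a, axis=axis, dtype=dtype,
  ret = um.true_divide(
Traceback (most recent call last):
  File "m.py", line 17, in <module>
    k=(H>50)&(H<80)&(X>608)&(X<632)&(abs(Y-46)<60);q=W[k];print('bar',len(q),np.median(q,0),H[k].max(),np.polyfit(q[:,1],q[:,0],1))
                                                                                            ~~~~~~~~^^
ValueError: zero-size array to reduction operation maximum which has no identity
```

View pics/w4.png

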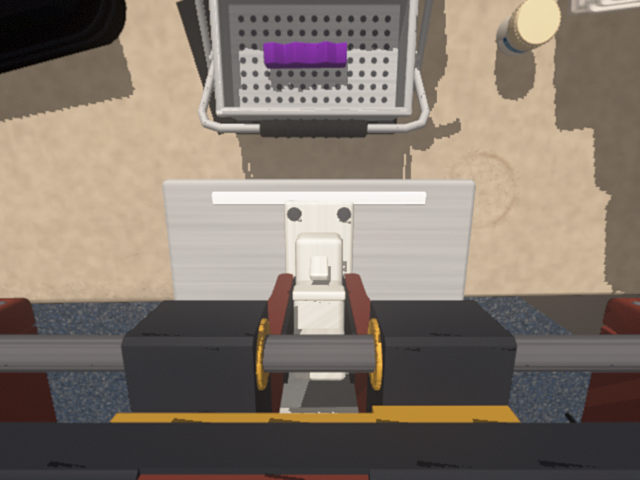

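```bash
cat > n.py <<'E'
from h import *
np.set_printoptions(precision=2,suppress=True)
W=np.load('Wb.npy');X,Y,H=W[...,0],W[...,1],W[...,2]
m=(H>184)&(H<200)&(X>415)&(X<470)&(abs(Y-46)<90)
print(m.sum(),np.percentile(H[m],[2,10,50,90,98]))
q=W[m];print('tilt',np.linalg.lstsq(np.c_[q[:,0]-440,q[:,1]-46,np.ones(len(q))],q[:,2],rcond=None)[0])
for x in (425,430,435,440,445,450):
    k=m&(abs(X-x)<2);y=Y[k];print(x,len(y),y.min(),y.max(),(y.min()+y.max())/2)
for y in (-20,0,20,70,90,110):
    k=m&(abs(Y-y)<3);print('y',y,X[k].max())
k=(H>220)&(H<235)&(X<425)&(abs(Y-46)<20);q=W[k];print('yoke top',len(q),np.percentile(q[:,1],[1,50,99]),q[:,0].max(),np.median(q[:,2]))
E
python3 n.py
```

```text
24113 [188.67 189.81 190.85 194.97 196.67]
tilt [ -0.01   0.   191.28]
425 1935 -32.814051383145475 121.76335728358544 44.474652950219976
430 2120 -32.8681891891575 122.2796497814013 44.7057302961219
435 2405 -32.62621647389867 121.46301059771051 44.41839706190592
440 2439 -32.93603143737776 121.6568879334954 44.360428248058824
445 2567 -32.9997617366078 121.52695118479116 44.263594724091675
450 2605 -33.23410318651299 121.39700340020903 44.081450106848024
y -20 455.74930669334805
y 0 456.1321491750492
y 20 456.44466354129463
y 70 457.26864287238055
y 90 457.6885709967551
y 110 457.97202686616396
yoke top 3358 [26.96 45.09 64.01] 420.6001166590022 226.85914808496494
```

play_rows(
  dp=[
    [25,1.4,0],
    [35,0,0],
    [35,0,0],
    [30,0,0],
    [15.6,0,0],
    [0,0,-15],
    [0,0,-25],
    [0,0,-15],
  ],
  yaw=[0,0,0,0,0,0,0,0],
)

```text
t: 12.75
ee_pos: [540.1, 47.6, 142.9]
orientation: [3.141, -0.025, -0.002]
ft_force: [-0.6, 1.0, -3.3]
width: 21.7
grasp_force: 30.0
```

play_rows(
  dp=[
    [0,0,-8],
    [0,0,-6],
    [0,0,0],
    [0,0,0],
  ],
  yaw=[0,0,0,0],
)

```text
t: 13.08
ee_pos: [540.9, 47.8, 131.1]
orientation: [-3.141, 0.025, -0.001]
ft_force: [-0.8, -0.1, -1.5]
width: 21.7
grasp_force: 30.0
```

```bash
cat > p.py <<'E'
from h import *
np.set_printoptions(precision=1,suppress=True)
im=shot('wrist');o=ctrl.get_obs();print(o['ee_pos'],o['ft_force'],o['t'])
W=cloud(im);np.save('Wp.npy',W);X,Y,H=W[...,0],W[...,1],W[...,2]
z0=o['ee_pos'][2]-8.7
for x in (572,576,580,584,588,592,596,600):
    k=(abs(X-x)<2)&(abs(Y-46)<105)
    y=Y[k&(abs(H-z0)<5)];w=Y[k&(H<76)&(H>64)]
    print(x,'lid',len(y),np.percentile(y,[1,99]) if len(y)else'','rimside',len(w),w.min() if len(w) else '',w.max() if len(w) else '')
s=shot('scene');save(s,'s1.png',(230,180,400,320),4)
E
python3 p.py
```

```text
[541.2  47.8 131.5] [ 0.1  0.5 -3.1] 13.1333
572 lid 2076 [-28.8 122.2] rimside 0  
576 lid 2266 [-28.7 121.9] rimside 0  
580 lid 2174 [-28.6 122. ] rimside 0  
584 lid 2226 [-28.8 122.1] rimside 0  
588 lid 2545 [-28.7 121.7] rimside 0  
592 lid 2602 [-28.7 121.6] rimside 0  
596 lid 2476 [-27.8 121.6] rimside 868 -31.736795624253425 123.10726526768198
600 lid 224 [ 60.6 122. ] rimside 108 -45.8312508454106 134.8865142865247
```

View pics/s1.png

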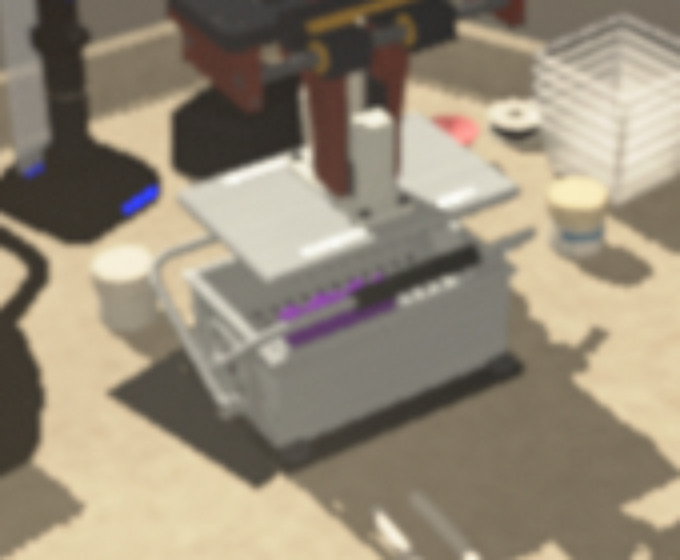

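play_rows(
  dp=[
    [-0.3,-1,-4],
    [0,0,-10],
    [0,0,-10],
    [0,0,-7],
    [0,0,-5],
    [0,0,-3],
    [0,0,-2],
    [0,0,0],
  ],
  yaw=[0,0,0,0,0,0,0,0],
)

```text
t: 13.85
ee_pos: [540.0, 46.8, 89.1]
orientation: [3.141, -0.024, -0.001]
ft_force: [-0.5, -0.4, -2.6]
width: 22.1
grasp_force: 30.0
```

play_rows(
  dp=[
    [0,0,-1.5],
    [0,0,-1.5],
    [0,0,-0.5],
    [0,0,0],
  ],
  yaw=[0,0,0,0],
)

```text
t: 14.18
ee_pos: [540.7, 46.8, 86.9]
orientation: [-3.141, 0.025, -0.002]
ft_force: [-0.7, 0.7, 2.6]
width: 21.7
grasp_force: 30.0
```

play_rows(
  dp=[
    [0,0,0],
    [0,0,0],
    [0,0,0],
    [0,0,10],
    [0,0,30],
    [0,0,41],
    [0,0,30],
    [0,0,0],
  ],
  yaw=[0,0,0,0,0,0,0,0],
  gripper=0.6,
)

```text
t: 14.85
ee_pos: [544.1, 47.0, 204.0]
orientation: [-3.141, 0.025, -0.017]
ft_force: [1.5, -0.0, 0.5]
width: 34.8
grasp_force: 0.0
```

```bash
cat > q.py <<'E'
from h import *
np.set_printoptions(precision=1,suppress=True)
im=shot('wrist');save(im,'w5.png');o=ctrl.get_obs();print(o['ee_pos'],o['t'])
for n,z in [('lid_notch',117),('lid_horn',129),('lid',60),('bail_bar',62)]:
    for q in models.landmark_of(im,n)[:1]:print(n,q['conf'],q['location'],at_z(im,q['location'],z),depth(im,q['location']))
W=cloud(im);X,Y,H=W[...,0],W[...,1],W[...,2];np.save('Wq.npy',W)
k=(abs(H-78)<4)&(X<600)&(abs(Y-46)<85);print('plate',k.sum(),np.percentile(H[k],[5,50,95]),X[k].max(),Y[k].min(),Y[k].max())
q=W[k];print(np.linalg.lstsq(np.c_[q[:,:2]-[570,46],np.ones(len(q))],q[:,2],rcond=None)[0])
k=(H>55)&(H<80)&(X>606)&(X<635)&(Y>10)&(Y<100);q=W[k];print('bar',len(q),np.median(q,0),np.percentile(q,[2,98],axis=0))
for n,a in [('bottle',(-90,10)),('jar',(95,160))]:
    k=(H>25)&(Y>a[0])&(Y<a[1])&(X>634)&(X<740);q=W[k];print(n,len(q),np.percentile(q,[1,99],axis=0) if len(q) else '')
E
python3 q.py
```

```text
[542.6  46.9 201.2] 14.9
lid_notch 0.9 [317.9, 250.8] [545.1  47.1 117. ] [544.4  47.1 114.1]
lid 0.61 [318.3, 152.1] [617.9  45.7  60. ] [617.6  45.7  71.9]
bail_bar 0.64 [319.4, 151.8] [618.1  44.8  62. ] [617.8  44.8  71.9]
plate 16023 [76.8 78.1 79.5] 598.7539112548175 -38.448090829555696 130.89761155885265
[-0.   0.  78.1]
bar 869 [618.2  55.   71.4] [[614.9  12.   68.9]
 [621.5  98.   73. ]]
bottle 10186 [[640.  -64.1  30.3]
 [738.4  -3.3 180.4]]
jar 1641 [[648.1 107.4  27.2]
 [684.4 143.9  39.9]]
```

View pics/w5.png

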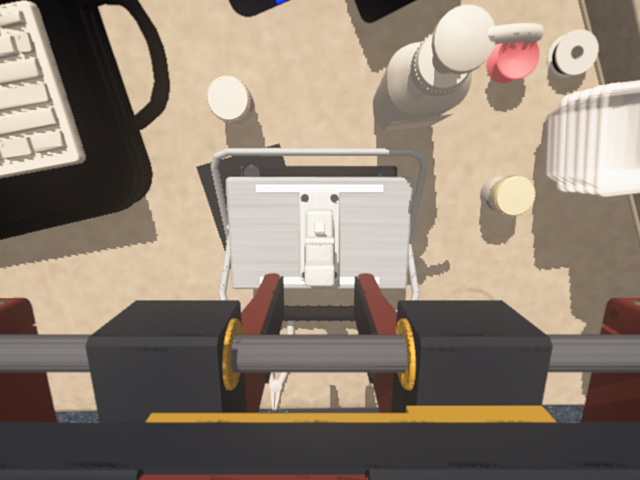

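play_rows(
  dp=[
    [0,20,0],
    [15,31,0],
    [35,0,0],
    [35,0,0],
    [9.5,0,0],
    [0,0,-15],
    [0,0,-30],
    [0,0,-10],
  ],
  yaw=[0,0,0,0,0,0,0,0],
  gripper=1,
)

```text
t: 15.77
ee_pos: [631.7, 97.2, 137.2]
orientation: [3.14, -0.025, -0.012]
ft_force: [-0.2, 0.9, -1.5]
width: 0.1
grasp_force: 0.0
```

play_rows(
  dp=[
    [0,0,-30],
    [0,0,-30],
    [0,0,-17],
    [0,0,-6],
    [0,0,0],
    [0,0,0],
  ],
  yaw=[0,0,0,0,0,0],
)

```text
t: 16.27
ee_pos: [633.6, 97.6, 58.6]
orientation: [3.141, -0.025, -0.004]
ft_force: [-0.1, 0.2, -0.2]
width: 0.3
grasp_force: 0.0
```

play_rows(
  dp=[
    [-5,0,7],
    [-5.6,0,7.4],
    [-5.5,0,6.5],
    [-5.5,0,6],
    [-6.5,0,5.4],
    [-6.5,0,5],
    [0,0,0],
  ],
  yaw=[0,0,0,0,0,0,0],
)

```text
t: 16.85
ee_pos: [599.4, 97.9, 98.1]
orientation: [-3.141, 0.024, -0.002]
ft_force: [-0.0, 0.4, 0.1]
width: 0.4
grasp_force: 0.0
```

```bash
cat > r.py <<'E'
from h import *
np.set_printoptions(precision=1,suppress=True)
W=cloud(shot('top'));X,Y,H=W[...,0],W[...,1],W[...,2]
k=(H>60)&(H<135)&(X>535)&(X<632)&(Y>-25)&(Y<25)
for x in range(540,632,6):
    q=H[k&(abs(X-x)<3)];print(x,len(q),q.max().round(1) if len(q) else '',end='; ')
k=(H>85)&(H<118)&(X>470)&(X<505)&(abs(Y-46)<60);print('grip',np.median(W[k],0));o=ctrl.get_obs();print(o['ee_pos'],o['ft_force'])
E
python3 r.py
```

```text
540 20 80.6; 546 24 84.7; 552 23 82.6; 558 27 81.5; 564 24 82.9; 570 26 82.5; 576 27 83.0; 582 59 113.8; 588 2 81.6; 594 20 83.5; 600 0 ; 606 0 ; 612 0 ; 618 0 ; 624 0 ; 630 0 ; grip [nan nan nan]
[599.5  97.8  97.4] [-0.8 -0.6  0.3]
  return _methods._mean(a, axis=axis, dtype=dtype,
  ret = um.true_divide(
```

play_rows(
  dp=[
    [-7.3,0,4],
    [-7.3,0,3.5],
    [-7.3,0,3],
    [-7.3,0,2],
    [-6,0,1.2],
    [-4,0,0.5],
    [-3,0,0],
    [0,0,0],
  ],
  yaw=[0,0,0,0,0,0,0,0],
)

```text
t: 17.57
ee_pos: [557.0, 97.7, 110.6]
orientation: [3.141, -0.024, -0.001]
ft_force: [0.3, -0.2, -0.2]
width: 0.7
grasp_force: 0.0
```

```bash
python3 r.py 2>/dev/null
```

```text
540 66 130.1; 546 2 80.4; 552 33 82.8; 558 37 84.1; 564 35 81.5; 570 40 81.5; 576 41 82.7; 582 34 82.3; 588 40 82.7; 594 24 80.6; 600 0 ; 606 0 ; 612 0 ; 618 0 ; 624 0 ; 630 0 ; grip [488.9 -12.  107.6]
[557.5  97.7 110.6] [-1.1 -0.1 -0.4]
```

play_rows(
  dp=[
    [4,0,10],
    [0,0,35],
    [-15,-10,5],
    [-28,-20,0],
    [-26,-16,0],
    [-5,-5,0],
    [0,0,-15],
    [0,0,-15],
  ],
  yaw=[0,0,0,0,0,0,0,0],
)

```text
t: 18.28
ee_pos: [489.4, 46.4, 131.9]
orientation: [-3.141, 0.026, -0.006]
ft_force: [-0.0, 0.0, -0.7]
width: 0.4
grasp_force: 0.0
```

play_rows(
  dp=[
    [0,0,-10],
    [0,0,-8],
    [0,0,0],
    [0,0,0],
  ],
  yaw=[0,0,0,0],
)

```text
t: 18.62
ee_pos: [488.1, 46.9, 112.4]
orientation: [3.141, -0.024, -0.001]
ft_force: [0.4, 0.0, 0.1]
width: 0.5
grasp_force: 0.0
```

```bash
cat > s.py <<'E'
from h import *
import sys
np.set_printoptions(precision=1,suppress=True)
o=ctrl.get_obs();print(o['ee_pos'],o['ft_force'],o['t'])
s=shot('scene');save(s,sys.argv[1],(240,190,390,310),5)
W=cloud(s);X,Y,H=W[...,0],W[...,1],W[...,2]
k=(H>90)&(H<115)&(X>470)&(X<505)&(Y>62)&(Y<80);print('grip',k.sum(),np.median(W[k],0) if k.any() else '')
k=(H>100)&(H<130)&(X>525)&(X<600)&(Y>65)&(Y<115);print('bar',k.sum(),np.median(W[k],0) if k.any() else '')
E
python3 s.py s2.png
```

```text
[488.1  46.9 112.4] [0.4 0.  0.1] 18.6167
grip 50 [487.6  71.5 106.3]
bar 65 [541.5  89.8 123. ]
```

View pics/s2.png

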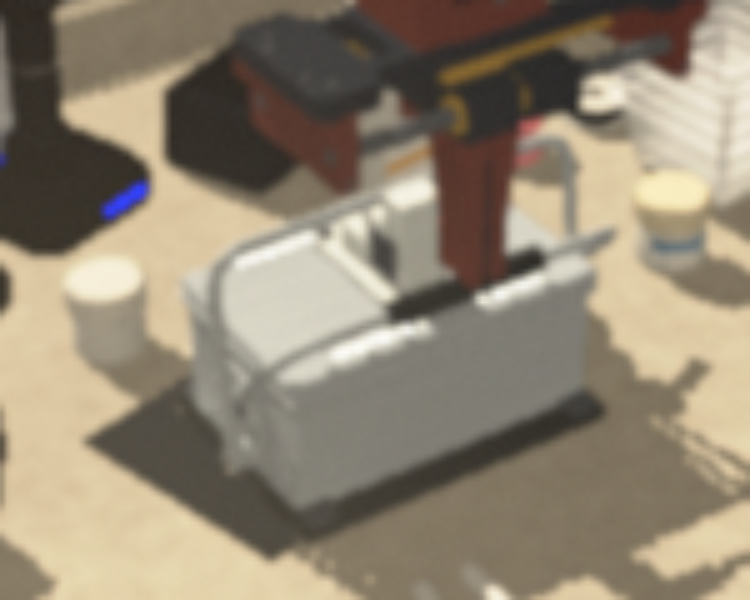

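play_rows(
  dp=[
    [-4,0,-7],
    [-5,0,-8],
    [-5,0,-8],
    [-5,0,-9],
    [-4,0,-9],
    [-3,0,-9],
    [-1.5,0,-8],
    [0,0,0],
  ],
  yaw=[0,0,0,0,0,0,0,0],
)

```text
t: 19.33
ee_pos: [459.6, 46.8, 53.5]
orientation: [3.141, -0.024, -0.002]
ft_force: [1.0, -0.2, 0.1]
width: 0.2
grasp_force: 0.0
```

```bash
cat > u.py <<'E'
from h import *
np.set_printoptions(precision=1,suppress=True)
o=ctrl.get_obs();print(o['ee_pos'],o['ft_force'],o['t'])
s=shot('scene');W=cloud(s);X,Y,H=W[...,0],W[...,1],W[...,2]
k=(H>100)&(H<130)&(X>525)&(X<600)&(Y>65)&(Y<115);print('bar',k.sum(),np.median(W[k],0) if k.any() else '')
k=(H>5)&(H<100)&(X>440)&(X<492)&(Y>20)&(Y<85);print('grip',k.sum(),np.percentile(W[k],[5,50,95],axis=0) if k.any() else '')
E
python3 u.py
```

```text
[459.6  46.8  53.5] [ 1.  -0.2  0.1] 19.3333
bar 16 [539.2 109.  116.6]
grip 381 [[448.7  27.1  42.6]
 [456.9  55.5  65.5]
 [469.8  77.6  96.3]]
```

play_rows(
  dp=[
    [1,0,-7],
    [1,0,-7],
    [1,0,-7],
    [1.5,0,-6],
    [1.5,0,-5],
    [1,0,-3],
    [0,0,-1.5],
    [0,0,0],
  ],
  yaw=[0,0,0,0,0,0,0,0],
)

```text
t: 20.05
ee_pos: [467.5, 46.7, 18.8]
orientation: [3.141, -0.025, -0.001]
ft_force: [-5.3, -0.2, 19.3]
width: 0.7
grasp_force: 9.5
```

```bash
python3 s.py s3.png; python3 u.py
```

```text
[467.5  46.7  18.8] [-5.3 -0.2 19.3] 20.05
grip 18 [473.9  73.5  99.9]
bar 64 [539.6  90.6 116.7]
[467.5  46.8  18.9] [-5.8 -1.  17.7] 20.1
bar 65 [539.2  90.4 117.1]
grip 473 [[456.2  33.2  12.5]
 [461.8  56.1  42.1]
 [478.3  78.5  80.9]]
```

View pics/s3.png

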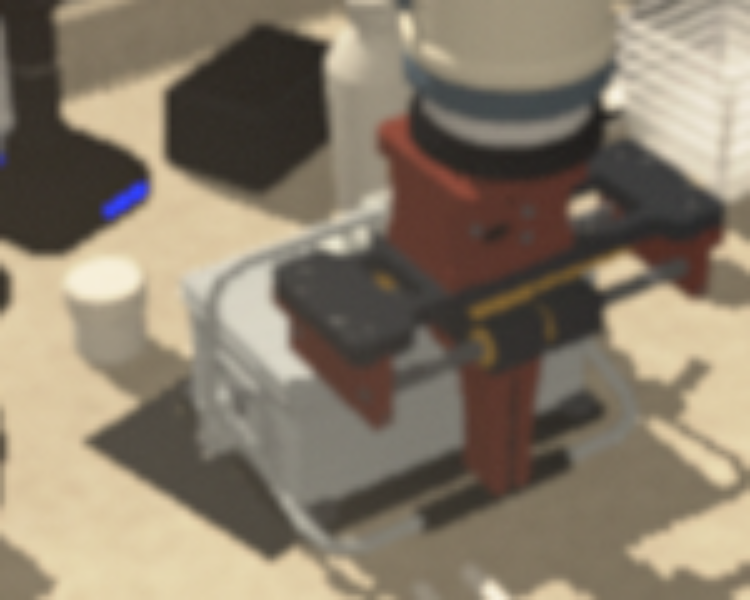

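play_rows(
  dp=[
    [0,0,3],
    [-1,0,10],
    [-4,0,30],
    [-10,0,40],
    [-15,0,38],
    [-15,0,38],
    [0,0,20],
    [0,0,0],
  ],
  yaw=[0,0,0,0,0,0,0,0],
)

```text
t: 20.82
ee_pos: [424.8, 47.0, 201.9]
orientation: [-3.141, 0.024, -0.014]
ft_force: [1.3, 1.0, 0.7]
width: 0.5
grasp_force: 0.0
```

```bash
cat > v.py <<'E'
from h import *
np.set_printoptions(precision=1,suppress=True)
im=shot('wrist');o=ctrl.get_obs();print(o['ee_pos'],o['t'])
save(im,'w6.png')
W=cloud(im);X,Y,H=W[...,0],W[...,1],W[...,2]
for n,k in [('grip',(H>6)&(H<60)&(X>445)&(X<490)&(abs(Y-46)<36)),('plate',(abs(H-78)<4)&(X<600)&(X>500)&(abs(Y-46)<76)),('bar',(H>105)&(H<130)&(X>525)&(X<600)&(abs(Y-46)>15)&(abs(Y-46)<65)),('horn',(H>124)&(H<134)&(X>500)&(X<560)&(abs(Y-46)<15))]:
    q=W[k];print(n,len(q),np.median(q,0) if len(q) else '',np.percentile(q,[5,95],axis=0) if len(q) else '')
t=shot('top')
for n in ['pump_bottle','small_jar','pliers','lever_grip','bail_bar']:
    for q in models.landmark_of(t,n)[:1]:print(n,q['conf'],q['location'])
E
python3 v.py
```

```text
[424.   46.9 199.7] 20.8667
grip 880 [467.5  46.6  18.5] [[461.9  14.1  14.9]
 [472.6  78.1  20.3]]
plate 20651 [555.1  47.3  78.1] [[504.4 -23.5  76.8]
 [593.5 115.6  79.7]]
bar 1511 [539.6  30.7 118.8] [[536.8 -14.  117. ]
 [542.9 106.  120.2]]
horn 908 [528.5  46.5 128.8] [[521.5  36.9 126.8]
 [535.6  56.1 130.1]]
pump_bottle 0.65 [384.3, 180.2]
small_jar 0.76 [301.8, 179.6]
bail_bar 0.8 [340.8, 229.6]
```

View pics/w6.png

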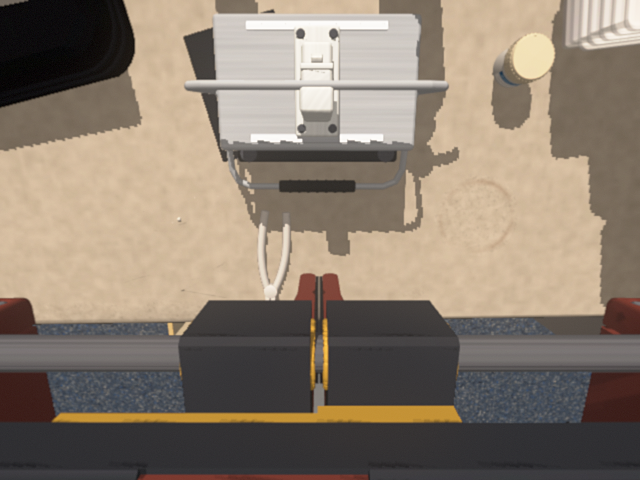

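```bash
python3 -c "
from workcell import ticket
print(ticket.close_job())"
```

```text
the job is handed in; nothing more can be done
None
```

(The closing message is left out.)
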